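# Turn the mould dryer down to the mould mark and start it

## Robot

A 6-joint arm with a two-finger parallel gripper is mounted at the origin on the work surface. World frame = base frame: x ahead of the robot, y to its left, z up, the work surface at z = 0. Lengths are in m, angles in rad, forces in N, time in s.
With the tool pointing down it reaches from about 0.35 to 0.85 m from the base axis. Payload 8.1 kg.
Tool frame: the origin (TCP) lies midway between the tips of the shut fingers; the grasp point (between the pads) lies 19 mm behind it (robot.grip_point_offset is the distance from the TCP to the grasp point, in m); z points along the fingers, y is the line along which they close (so a half turn about z gives the same grasp; the last joint's range is limited). The gripper opens to 93 mm and grips with 3 to 60 N. Pads are 15 mm wide; open, the fingers measure 128 mm over their backs; the gripper's body (75 mm by 188 mm) begins 65 mm behind the grasp point.
Start: joints at [-1.331, 0.13, 1.488, -0, 1.523, -0.085], TCP at [0.191, -0.569, 0.219] pointing down, gripper open.
Joint ranges: [-2.96, 2.96], [-0.89, 2.26], [0.02, 2.5], [-1.34, 4.48], [0, 2.73], [-2.66, 2.66]. Speed limits (rad/s): [2.39, 2.39, 2.79, 3.14, 3.14, 3.14].

## Interface

Orientations are given as a rotation vector (axis times angle).
In Python, from plant import robot, read_camera, job gives the robot as it stands.
- The arm moves only by the shell command python3 -m inch 'ROWS' [FORCE]. ROWS is JSON, one flat list of numbers, 5 for each row, row after row: the shift along the world's x, y, z in mm, then the turn about the world's z in degrees, then the opening in per cent of the stroke, from 0 (shut) to 100 (fully open). In form: [dx, dy, dz, yaw, hand, dx, dy, dz, yaw, hand, ...]. A call has 1 to 10 rows; each row is the pose to reach, as a shift and turn from the pose commanded when the call began; what a row does not reach only later rows make up. A row lasts 1/12 s, in which the tool goes at most 41.7 mm and 7.16 degrees, less where a joint would pass 70% of its speed; a pose out of reach is approached as far as the arm can. A call with a gripper value outside its range is refused whole. The fingers move at their own pace and stop on an object; FORCE is the grip in N (left out, the last holds). Time passes only in rows, so rows that repeat a pose let the fingers close. It gives the time, the measured TCP pose, the force, the opening and the grip force at its end, in the units of the state.
- robot.read_state(): the state, without advancing time (a new reading comes with each control period).
- read_camera(name): name is "scene" or "side" or "wrist"; returns a dict with "image" (384x512x3 uint8, blue, green, red), "K" (3x3 intrinsics, pixels), "extrinsics" (4x4, takes a point from world to camera coordinates); the wrist camera has in their place "mount" (4x4, takes a point from camera to tool coordinates, whose origin is the TCP and whose axes are the flange's). Camera axes: x right, y down, z forward; pixel columns grow to the right and rows downward; lengths in m; the calibration is good to about 2 mm. A picture is of the moment at which its call begins: read the wrist's pose just before it. There is no depth.
- job.close_job(): hands the job in; it is judged then, once.
The state is a dict: "t": time; "q": joint angles; "dq": joint speeds; "joint_torque": joint torques, N m; "tool_pos": TCP position; "orientation": TCP orientation; "force": force on the tool from outside, world axes, zero at the start; "wrist_torque": the same for the moment, N m; "opening": finger opening in m; "gripper_force": force on a finger pad.
Only numpy, scipy, OpenCV 4.12 (cv2) and the standard library are available. Lean on these libraries where they do the work, as an engineer would, in place of code of your own. Each camera call takes 0.05 s, during which the arm holds its last target. There are 200 camera calls.

## Task

The next load in the warm-air dryer is plaster moulds, which too much heat would ruin: on the dryer's control box, turn the temperature (the small black inner knob of the concentric pair) back to the blue mark, and once the knob has sprung up again and locked there, flip the green switch over to start the dryer. The knob is push-to-turn: press it in with a steady, light push and keep it in while you turn it, do not force it round while it is locked or lean it hard on to the ring below, and do not shift the pale outer ring, which holds the drying hours. Leave everything else where it stands.

Things in the scene. Friction and masses are not known exactly. Their poses are not given: they have to be found in the camera images.
- console: control box of the dryer: grey metal box 160 (x) x 270 (y) x 75 mm high, standing fixed on the bench. Origin: centre of its underside, z up; its -x long side is the front, towards the robot. Its flat top carries the concentric dial at (0, 55) mm and the green switch at (0, -80) mm; a small cup stands on it
- knob: inner knob (temperature): black fluted round knob, diameter 24 mm, 20 mm tall, upright axis, red pointer line along its +x axis on the silver top. Origin: centre of its underside, 102.5 mm above the bench at rest. Turns + counter-clockwise from above; starts 0.4 to 1.5 rad clockwise of the mark. It locks in notches 20 degrees apart, one exactly at the blue mark, and springs up into it when let go there
- knob_top (a point): centre of the knob's top, 123 mm above the bench at rest. Locked at rest (rocks 5 degrees). Pressed down it comes free after 2.5 to 9 mm, differently from box to box and not to be seen; 0.8 mm further a shoulder of its shaft meets the ring's hub, felt as a hard stop. Spring: 6 N at once, plus 0.2 N per mm, so free at 6.5 to 7.8 N and on the hub at 6.7 to 8 N
- knob_pointer (a point): outer end of the knob's red pointer line, 11 mm from its axis. Free, the knob turns with under 0.02 N m. Pushed some 3 N beyond meeting the hub it drags the ring round with it; 15 N beyond would bend the shaft. Steady pushes of 8 to 9.7 N suit every box. Twisted while locked, with more than about 0.4 N m, the lock is damaged
- ring: outer ring (drying hours): pale knurled ring round the knob's shaft under the knob, diameter 48 mm, 12 mm tall. Origin: centre of its underside, on the knob's axis; its top is 12 mm above it and 11.5 mm below the knob's underside at rest. Black pointer line along its +x axis, at a different angle each time. It turns freely on the same axis with 0.024 N m of drag and must stay as it is
- bezel: round aluminium scale plate, diameter 82 mm, fixed on the box's top under the ring, same axis. Origin: on the axis, level with the box's top; plate top 4 mm above it. Black ticks every 20 degrees. Its +x axis points from the dial's axis to the blue mark
- mark (a point): the blue mark on the scale plate, 12 x 5.5 mm, 33.5 mm from the dial's axis, roughly on the side away from the robot. Its x axis points outwards from the dial's axis: the knob is set when its own x axis points the same way
- ring_pointer (a point): point at the outer end of the ring's black pointer line, 22 mm from the axis, on the ring's top face
- switch (a joint): flip switch of heater and fan: 0 = off (lever leans 0.4 rad to the box's front, -x), 0.8 = on (leans 0.4 rad to the box's back, +x). Stays where it is put; takes about 1.5 N at the tip
- switch_tip (a point): centre of the round end of the switch's green lever (smooth plastic, 17 mm thick). The lever is 45 mm long from its pivot, which lies 14 mm above the box's top at (0, -80) mm in the box's frame and turns about the box's y axis; black housing 56 x 36 x 14 mm round the pivot
- test_cup: small bisque cup, 38 mm across, 36 mm tall, standing on the box's top towards the back between dial and switch; origin at its underside. Not to be moved
- jar: white and blue jar, 72 mm across, 50 mm tall; bystander, origin at its underside
- beaker_mould: round plaster mould, 125 mm across, 95 mm tall; bystander, origin at its underside
- two_part_mould: white plaster mould block 100 x 120 x 120 mm with black bands; bystander, origin at its underside
- bisque_pot: pinkish pot, 96 mm across, 75 mm tall; bystander, origin at its underside
- glaze_bowl: green-grey bowl, 110 mm across, 40 mm tall; bystander, origin at its underside
- spatula: spatula 200 mm long lying on the bench; bystander

How it is judged:
By the outcome, as a careful person would: the job done as asked, in the order asked, and still so for the second after the job is handed in, with the robot touching nothing.
It also fails if it takes over 61 s, if anything falls off the work surface, if the arm or the gripper's body presses on something with over 40 N, if the wrist force passes 120 N, or if a joint passes its speed limit or range.

## Working session

There is one attempt and no reset: what is moved stays moved. The work goes in short steps, Python scripts to look and compute and a shell command to move; the robot and the scene stay as the last step left them, time stands still between calls to the robot, and variables do not carry over. Pictures are saved under pics/ and viewed, at most 11 in all, crops included, and the job is handed in when it is done.

```bash
mkdir -p pics; ls; python3 - <<'E'
from plant import robot, read_camera
import cv2,numpy as np
a=read_camera("scene");b=read_camera("side")
np.set_printoptions(suppress=True,precision=4)
for n,c in(("scene",a),("side",b)):
    cv2.imwrite(f"pics/{n}0.png",c["image"]);print(c["K"],c["extrinsics"])
print(robot.read_state())
E
```

```text
pics
[[452.7526   0.     252.8071]
 [  0.     452.7526 188.1597]
 [  0.       0.       1.    ]] [[-0.1665  0.9859  0.0138  0.0473]
 [ 0.6906  0.1266 -0.712  -0.2692]
 [-0.7038 -0.109  -0.702   1.7305]
 [ 0.      0.      0.      1.    ]]
[[350.4299   0.     252.0785]
 [  0.     350.4299 191.4572]
 [  0.       0.       1.    ]] [[-0.8418 -0.5394  0.0185  0.3981]
 [-0.4185  0.6306 -0.6536  0.2445]
 [ 0.3409 -0.5579 -0.7566  0.8285]
 [ 0.      0.      0.      1.    ]]
{'t': 0.1, 'q': array([-1.3314,  0.1311,  1.4891, -0.    ,  1.523 , -0.0854]), 'dq': array([-0.0008, -0.0031, -0.0036, -0.0026, -0.0006,  0.0008]), 'joint_torque': array([  0.0002, -56.1345, -49.3094,   0.077 ,   0.0291,  -0.0001]), 'tool_pos': array([ 0.1914, -0.5681,  0.2177]), 'orientation': array([-3.0987, -0.5077,  0.0002]), 'force': array([ 0.5305,  0.3349, -0.2763]), 'wrist_torque': array([ 0.0327, -0.0067, -0.0094]), 'gripper_force': 0.0, 'opening': 0.09307520292795647}
```

View pics/scene0.png

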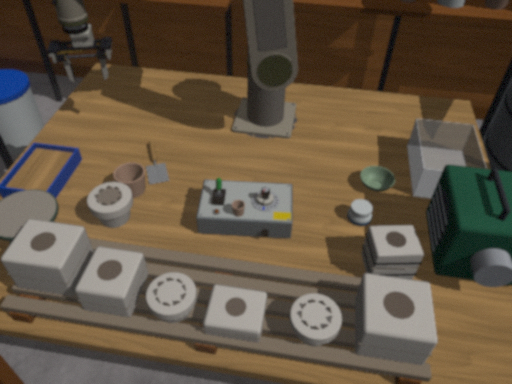

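View pics/side0.png

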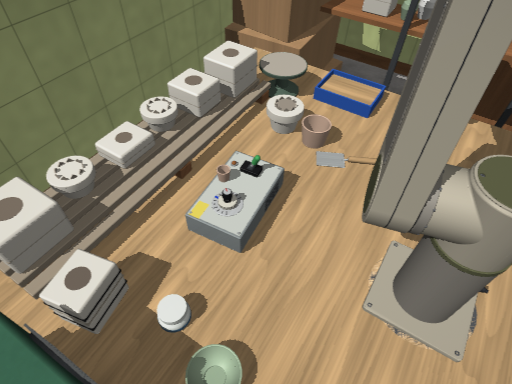

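The scene view shows the knob top at about (265,190), the lever at (219,184) and the cup at (238,208). In the side view the knob is at (227,191) and the lever tip at (256,159). I'll triangulate these.

```bash
cat > h.py <<'E'
import numpy as np, cv2
from scipy.spatial.transform import Rotation as R
def cam(c,st=None):
    """K, world rotation (cam->world), centre"""
    if "extrinsics" in c:
        E=c["extrinsics"]; return c["K"],E[:3,:3].T,-E[:3,:3].T@E[:3,3]
    T=np.eye(4);T[:3,:3]=R.from_rotvec(st["orientation"]).as_matrix();T[:3,3]=st["tool_pos"]
    T=T@c["mount"]; return c["K"],T[:3,:3],T[:3,3]
def ray(C,uv):
    d=C[1]@np.linalg.solve(C[0],[uv[0],uv[1],1.]);return C[2],d/np.linalg.norm(d)
def onz(C,uv,z):
    o,d=ray(C,uv);return o+d*(z-o[2])/d[2]
def tri(rs):
    A=sum(np.eye(3)-np.outer(d,d) for o,d in rs);b=sum((np.eye(3)-np.outer(d,d))@o for o,d in rs)
    return np.linalg.solve(A,b)
E
python3 - <<'E'
from plant import read_camera
from h import *
np.set_printoptions(suppress=True,precision=4)
a=read_camera("scene");b=read_camera("side");A=cam(a);B=cam(b)
for n,p,q in(("knob",(265,190),(227,191)),("tip",(219,181),(256,158)),("cup",(238,206),(224,170))):
    print(n,tri([ray(A,p),ray(B,q)]))
print(onz(A,(265,190),.123),onz(B,(227,191),.123))
w=read_camera("wrist");print(w["K"],w["mount"])
E
```

```text
knob [0.5057 0.07   0.1184]
tip [ 0.5036 -0.0628  0.128 ]
cup [0.5646 0.0028 0.1017]
[0.5111 0.0715 0.123 ] [0.5032 0.072  0.123 ]
[[292.257    0.     254.1934]
 [  0.     292.257  187.689 ]
 [  0.       0.       1.    ]] [[-0.0004 -0.9631 -0.2692  0.0737]
 [ 1.     -0.0004  0.0001 -0.0004]
 [-0.0003 -0.2692  0.9631 -0.166 ]
 [ 0.      0.      0.      1.    ]]
```

```bash
python3 -m inch '[17,36,6,0,100,34,72,12,0,100,51,109,18,0,100,68,145,24,0,100,85,181,30,0,100,102,217,36,0,100,119,254,42,0,100,136,290,48,0,100,153,326,52,0,100,170,360,52,0,100]'
python3 -m inch '[15,35,0,0,100,30,70,0,0,100,45,105,0,0,100,60,140,0,0,100,75,175,0,0,100,90,210,0,0,100,104,245,0,0,100,110,270,0,0,100,110,270,0,0,100,110,270,0,0,100]'
python3 - <<'E'
from plant import robot,read_camera
from h import *
s=robot.read_state();w=read_camera("wrist");cv2.imwrite("pics/w1.png",cv2.resize(w["image"],(800,600),interpolation=cv2.INTER_CUBIC))
print(s["tool_pos"],s["q"],R.from_rotvec(s["orientation"]).as_matrix())
E
```

```text
t: 1.08
tool_pos: [0.3622, -0.207, 0.2719]
orientation: [3.099, 0.507, 0.003]
force: [0.8, -0.5, -0.6]
opening: 0.0927
gripper_force: 0.0
t: 1.92
tool_pos: [0.4714, 0.0626, 0.2703]
orientation: [3.099, 0.513, -0.001]
force: [-0.2, -1.3, 0.5]
opening: 0.0928
gripper_force: 0.0
[0.4713638  0.06257731 0.27032645] [ 2.42301118e-02 -2.26704089e-01  1.74049880e+00 -1.62236621e-04
  1.62861256e+00  1.26707819e+00] [[ 9.46707871e-01  3.22092456e-01 -8.10451621e-04]
 [ 3.22092417e-01 -9.46708214e-01 -1.81654274e-04]
 [-8.25770678e-04 -8.90667908e-05 -9.99999655e-01]]
```

View pics/w1.png

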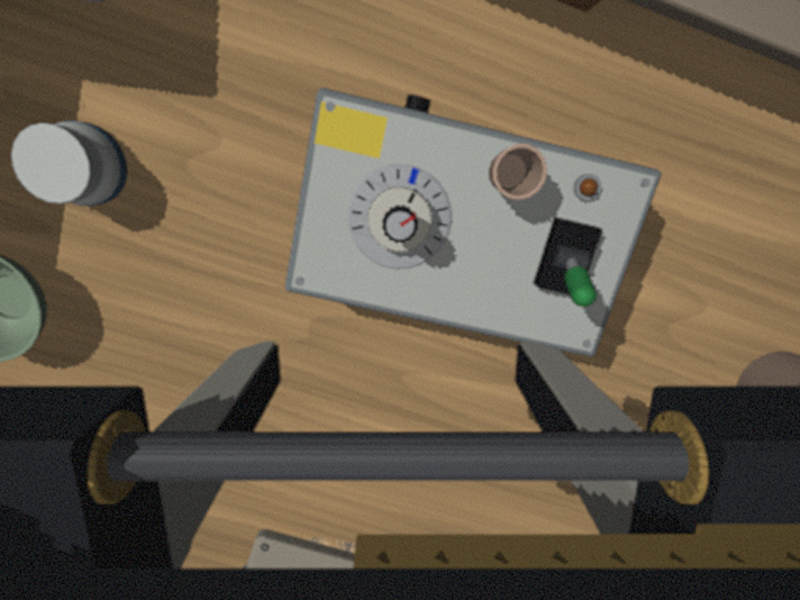

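The wrist view (scaled 1.5625x) shows the knob top at about (400,223), red pointer to the upper right, blue mark at (414,176), ring pointer near (411,197), lever tip at (583,292) and cup at (519,171). Next I'll measure these with masks.

```bash
cat > meas.py <<'E'
from plant import robot,read_camera
from h import *
np.set_printoptions(suppress=True,precision=4)
def meas(save=None):
    s=robot.read_state();w=read_camera("wrist");im=w["image"];C=cam(w,s)
    if save: cv2.imwrite(save,im)
    b,g,r=[im[...,i].astype(int) for i in range(3)]
    def blobs(m,z,name,k=1):
        n,l,st,c=cv2.connectedComponentsWithStats(m.astype(np.uint8))
        o=sorted(range(1,n),key=lambda i:-st[i,4])[:k]
        return [(l==i,c[i],st[i,4],onz(C,c[i],z)) for i in o]
    out={}
    blue=blobs((b>r+70)&(b>g+60),.079,"b")[0];out["mark"]=blue[3];print("mark",blue[1:])
    red=blobs((r>g+60)&(r>b+60)&(abs(g-b)<40),.123,"r",3)
    for x in red: print("red",x[1:])
    gr=blobs((g>r+40)&(g>b+30),.128,"g")[0];print("green",gr[1:])
    return s,C,im,blobs,blue,red,gr
E
python3 - <<'E'
from meas import *
s,C,im,*_=meas()
S=1.5625
for n,uv,z in(("knob",(400,223),.123),("cup",(519,171),.111),("c1",(322,90),.075),("c2",(660,172),.075),("c3",(593,354),.075),("c4",(288,291),.075),("ringp",(412,196),.091),("bezel",(401,216),.079)):
    print(n,onz(C,np.array(uv)/S,z))
cv2.imwrite("pics/crop1.png",cv2.resize(im[95:180,205:400],None,fx=4,fy=4,interpolation=cv2.INTER_CUBIC))
E
```

```text
mark (array([263.1795, 111.5641]), np.int32(39), array([0.5383, 0.0733, 0.079 ]))
red (array([260.0909, 139.8636]), np.int32(22), array([0.51  , 0.0683, 0.123 ]))
green (array([369.92  , 182.3385]), np.int32(325), array([ 0.5054, -0.0598,  0.128 ]))
knob [0.5057 0.0715 0.123 ]
cup [0.5644 0.0048 0.111 ]
c1 [0.5737 0.1544 0.075 ]
c2 [ 0.6008 -0.1067  0.075 ]
c3 [ 0.4476 -0.1227  0.075 ]
c4 [0.4183 0.1385 0.075 ]
ringp [0.5239 0.068  0.091 ]
bezel [0.5062 0.0705 0.079 ]
```

View pics/crop1.png

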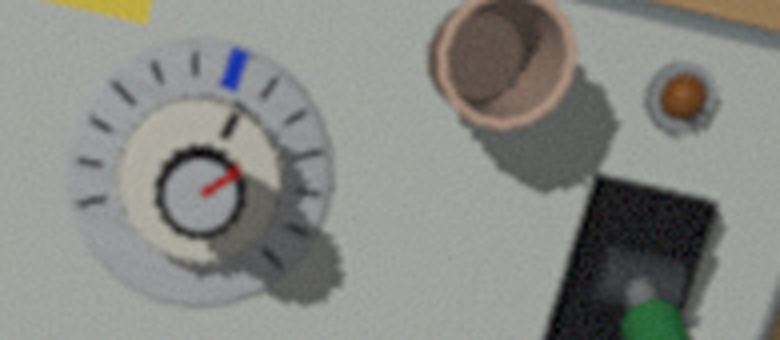

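Box yaw is about 5.9°, and the dial axis is at about (0.5055, 0.0710), which agrees with the console geometry. The mark points at about +4° and the knob pointer at about -36°, so the knob has two notches (+40°) to turn. I'll approach to hover above the knob and check from near.

```bash
python3 -m inch '[17,4,-25,0,50,34,8.5,-50,0,50,34,8.5,-75,0,50,34,8.5,-100,0,50,34,8.5,-110,0,50,34,8.5,-110,0,50,34,8.5,-110,0,50,34,8.5,-110,0,50]' 20
python3 - <<'E'
from meas import *
s,C,im,*_=meas()
print(s["tool_pos"]);S=2
cv2.imwrite("pics/w2.png",cv2.resize(im[100:300,110:400],None,fx=2.5,fy=2.5,interpolation=cv2.INTER_CUBIC))
E
```

```text
t: 2.68
tool_pos: [0.5066, 0.0693, 0.1627]
orientation: [3.1, 0.507, 0.004]
force: [-0.3, -0.3, 0.0]
opening: 0.0476
gripper_force: 0.0
mark (array([261.8701, 157.9221]), np.int32(77), array([0.5377, 0.0731, 0.079 ]))
red (array([258.2281, 204.4211]), np.int32(57), array([0.5106, 0.0679, 0.123 ]))
green (array([407.0854, 243.939 ]), np.int32(82), array([ 0.5181, -0.048 ,  0.128 ]))
[0.5066 0.0693 0.1627]
```

View pics/w2.png

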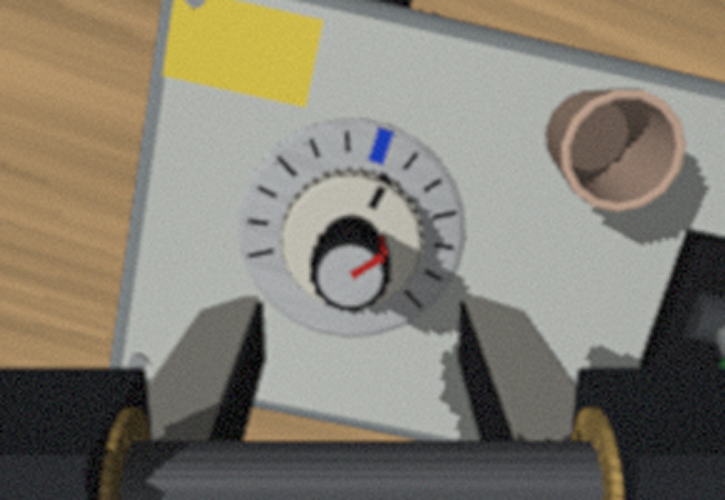

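Near view, crop scale 2.5 with offset (110,100): knob top at about (350,275), bezel centre about (353,228), ring pointer line about (376,197). The fingers sit symmetrically about u=362.

```bash
python3 - <<'E'
from meas import *
s=robot.read_state();w=read_camera("wrist");C=cam(w,s)
f=lambda u,v:(110+u/2.5,100+v/2.5)
k=onz(C,f(350,275),.123);b=onz(C,f(353,228),.079);rp=onz(C,f(376,197),.091)
tip=onz(C,f(384,256),.123)
ang=lambda p,c:np.degrees(np.arctan2(p[1]-c[1],p[0]-c[0]))
m=np.array([.5377,.0731]);red=np.array([.5106,.0679])
print(k,b,rp,"ringp",ang(rp,(k+b)/2),"mark",ang(m,b),"red",ang(red,k),ang(tip,k),np.linalg.norm(m-b[:2]),np.linalg.norm(tip-k))
Rm=R.from_rotvec(s["orientation"]).as_matrix();print("delta tool",Rm.T@(k-s["tool_pos"]),s["tool_pos"])
F=[]
for i in range(10): read_camera("wrist");F.append(robot.read_state()["force"])
print(np.mean(F,0),np.std(F,0))
E
```

```text
[0.5046 0.0725 0.123 ] [0.5066 0.0726 0.079 ] [0.5227 0.0697 0.091 ] ringp -9.480743868825266 mark 0.8757945769069614 red -37.76695152838195 -40.88877067821258 0.03106344179463202 0.011751903718750551
delta tool [-0.0012 -0.0035  0.04  ] [0.5068 0.0695 0.163 ]
[0.0446 0.0322 0.0126] [0.4585 0.4473 0.5164]
```

```bash
python3 -m inch '[-2,3,0,0,50,-2,3,-20,0,50,-2,3,-40,0,50,-2,3,-50,0,50,-2,3,-57,0,50,-2,3,-57,0,50,-2,3,-57,0,50,-2,3,-57,0,50]' 20
cat > f.py <<'E'
from meas import *
F=[];P=[];T=[]
for i in range(6): read_camera("wrist");s=robot.read_state();F.append(s["force"]);P.append(s["tool_pos"]);T.append(s["wrist_torque"])
print("F",np.mean(F,0),"P",np.mean(P,0)*1e3,"T",np.mean(T,0),"t",s["t"],"grip",s["gripper_force"],"open",s["opening"]*1e3)
E
python3 f.py
```

```text
t: 3.95
tool_pos: [0.5042, 0.0729, 0.1047]
orientation: [3.1, 0.508, 0.002]
force: [-0.6, -0.3, 0.3]
opening: 0.0464
gripper_force: 0.0
F [0.4907 0.2327 0.122 ] P [504.1558  72.9    104.5824] T [ 0.0107 -0.0117  0.0162] t 4.25 grip 0.0 open 46.33303885071303
```

```bash
python3 -m inch '[0,0,2,0,38,0,0,2,0,32,0,0,2,0,29,0,0,2,0,27,0,0,2,0,26,0,0,2,0,25,0,0,2,0,24,0,0,2,0,20,0,0,2,0,15,0,0,2,0,10]' 12
python3 -m inch '[0,0,0,0,0,0,0,0,0,0,0,0,0,0,0,0,0,0,0,0]' 12; python3 f.py
```

```text
t: 5.08
tool_pos: [0.5037, 0.0722, 0.1057]
orientation: [3.099, 0.507, 0.0]
force: [1.3, -5.2, -0.8]
opening: 0.0234
gripper_force: 12.0
t: 5.42
tool_pos: [0.5037, 0.0722, 0.1057]
orientation: [3.099, 0.507, 0.0]
force: [1.8, -4.9, -1.7]
opening: 0.0235
gripper_force: 12.0
F [ 1.6318 -5.1445 -0.7568] P [503.7232  72.1991 105.6659] T [-0.9063 -0.2841 -0.0085] t 5.7167 grip 11.999810636043549 open 23.302615895772345
```

```bash
python3 -m inch '[0.2,-0.7,0,0,0,0.2,-0.7,0,0,0,0.2,-0.7,0,0,0]' 25; python3 f.py
python3 -m inch '[0,0,-0.5,0,0,0,0,-1,0,0,0,0,-1.5,0,0,0,0,-2,0,0,0,0,-2,0,0,0,0,-2,0,0]' ; python3 f.py
```

```text
t: 5.97
tool_pos: [0.5037, 0.0721, 0.1056]
orientation: [3.1, 0.508, 0.0]
force: [0.8, -2.1, 0.3]
opening: 0.0232
gripper_force: 25.0
F [ 0.9287 -2.7949  0.1339] P [503.7453  72.1451 105.6636] T [-0.4895 -0.1616 -0.0075] t 6.2667 grip 24.999918043613434 open 22.996989536314754
t: 6.77
tool_pos: [0.5038, 0.0721, 0.1042]
orientation: [3.1, 0.508, 0.0]
force: [-1.0, -3.2, 4.4]
opening: 0.0235
gripper_force: 25.0
F [-1.6565 -2.8897  5.7047] P [503.811   72.1464 104.1916] T [-0.5412  0.2636 -0.0162] t 7.0667 grip 25.001601576805115 open 23.202737097294616
```

```bash
python3 -m inch '[0.2,-0.7,-0.5,0,0,0.2,-0.7,-1,0,0,0.2,-0.7,-1,0,0,0.2,-0.7,-1,0,0]' ; python3 f.py
python3 -m inch '[0,0,-0.5,0,0,0,0,-1,0,0,0,0,-1,0,0,0,0,-1,0,0]' ; python3 f.py
python3 -m inch '[0,0,-0.5,0,0,0,0,-1,0,0,0,0,-1,0,0,0,0,-1,0,0]' ; python3 f.py
```

```text
t: 7.4
tool_pos: [0.5038, 0.0721, 0.1031]
orientation: [-3.099, -0.508, -0.0]
force: [-2.8, -0.3, 6.3]
opening: 0.0233
gripper_force: 25.0
F [-2.2409 -0.2282  5.7065] P [503.8154  72.0893 103.1371] T [0.     0.4122 0.0126] t 7.7 grip 25.00144600868225 open 23.29739471281455
t: 8.03
tool_pos: [0.5038, 0.0721, 0.1021]
orientation: [-3.099, -0.508, -0.0]
force: [-2.4, 0.3, 5.8]
opening: 0.0236
gripper_force: 25.0
F [-2.2737 -0.009   5.6031] P [503.8313  72.0963 102.167 ] T [-0.0117  0.4462  0.0004] t 8.3333 grip 25.00157207250595 open 23.206425260762778
t: 8.67
tool_pos: [0.5038, 0.0721, 0.1011]
orientation: [-3.099, -0.508, -0.0]
force: [-2.0, 0.0, 6.6]
opening: 0.023
gripper_force: 25.0
F [-2.5589 -0.412   6.3956] P [503.8231  72.0965 101.1904] T [-0.0191  0.454   0.0075] t 8.9667 grip 25.001619458198547 open 22.929139750173196
```

```bash
python3 -m inch '[-0.6,0,-0.5,0,0,-0.6,0,-1,0,0,-0.6,0,-1,0,0,-0.6,0,-1,0,0]' ; python3 f.py
python3 -m inch '[0,0,-0.5,0,0,0,0,-1,0,0,0,0,-1,0,0,0,0,-1,0,0]' ; python3 f.py
```

```text
t: 9.3
tool_pos: [0.5038, 0.0721, 0.1005]
orientation: [-3.099, -0.508, -0.002]
force: [-0.4, 0.8, 6.0]
opening: 0.0234
gripper_force: 25.0
F [-1.0473 -0.0099  6.6617] P [503.7876  72.1024 100.5183] T [-0.0083  0.1546  0.0018] t 9.6 grip 25.00145137310028 open 23.117186526279433
t: 9.93
tool_pos: [0.5038, 0.0721, 0.0995]
orientation: [-3.099, -0.508, -0.002]
force: [-1.3, -0.5, 7.0]
opening: 0.0237
gripper_force: 25.0
F [-0.9592 -0.0598  6.3183] P [503.7877  72.1039  99.5292] T [-0.0309  0.1823 -0.0024] t 10.2333 grip 25.001716017723083 open 23.070048608785235
```

```bash
python3 -m inch '[-0.2,0,-0.4,0,0,-0.2,0,-0.8,0,0,-0.2,0,-0.8,0,0,-0.2,0,-0.8,0,0]' ; python3 f.py
python3 -m inch '[0,0,-0.4,0,0,0,0,-0.8,0,0,0,0,-0.8,0,0,0,0,-0.8,0,0]' ; python3 f.py
```

```text
t: 10.57
tool_pos: [0.5038, 0.0721, 0.0988]
orientation: [-3.099, -0.508, -0.003]
force: [-0.0, -0.0, 5.9]
opening: 0.0235
gripper_force: 25.0
F [-0.5353 -0.208   6.5349] P [503.7796  72.0918  98.8512] T [-0.0236  0.0946 -0.023 ] t 10.8667 grip 25.00160962343216 open 23.361134906948802
t: 11.2
tool_pos: [0.5038, 0.0721, 0.0981]
orientation: [-3.099, -0.508, -0.003]
force: [-1.3, 0.4, 7.1]
opening: 0.0237
gripper_force: 25.0
F [-0.4386 -0.2323  6.6466] P [503.7815  72.1017  98.0716] T [-0.0118  0.1266 -0.0284] t 11.5 grip 25.001723170280457 open 23.636486933537146
```

```bash
python3 -m inch '[0,0,-0.3,0,0,0,0,-0.6,0,0,0,0,-0.6,0,0,0,0,-0.6,0,0]' ; python3 f.py
python3 -m inch '[0,0,-0.3,0,0,0,0,-0.6,0,0,0,0,-0.6,0,0,0,0,-0.6,0,0]' ; python3 f.py
python3 - <<'E'
from meas import *
s,C,im,*_=meas()
a=read_camera("side")["image"]
k=cv2.resize(im[100:300,150:350],(500,500),interpolation=cv2.INTER_CUBIC)
cv2.imwrite("pics/w3.png",k)
E
```

```text
t: 11.83
tool_pos: [0.5038, 0.0721, 0.0975]
orientation: [-3.099, -0.508, -0.003]
force: [-0.6, 0.6, 6.6]
opening: 0.0232
gripper_force: 25.0
F [-0.892  -0.1738  7.2079] P [503.7871  72.097   97.4872] T [-0.013   0.1229 -0.0022] t 12.1333 grip 25.001739263534546 open 23.30439105618812
t: 12.47
tool_pos: [0.5038, 0.0721, 0.097]
orientation: [-3.1, -0.508, -0.003]
force: [-1.5, -0.5, 7.3]
opening: 0.0231
gripper_force: 25.0
F [-1.3642  0.1099  7.4237] P [503.7908  72.088   97.0034] T [-0.0069  0.2323 -0.0082] t 12.7667 grip 25.00202089548111 open 23.51765496298605
mark (array([270.068 , 172.7007]), np.int32(147), array([0.5375, 0.0731, 0.079 ]))
red (array([263.7882, 236.6824]), np.int32(85), array([0.5128, 0.0703, 0.123 ]))
red (array([272.4286, 227.0714]), np.int32(14), array([0.5193, 0.0678, 0.123 ]))
red (array([270.5, 219.5]), np.int32(6), array([0.5229, 0.0701, 0.123 ]))
green (array([482. , 343.5]), np.int32(2), array([ 0.4923, -0.0667,  0.128 ]))
```

View pics/w3.png

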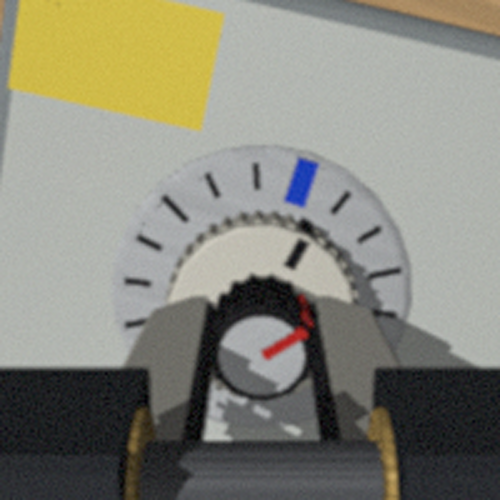

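The near view shows the knob held squarely between the pads. The red pointer is unchanged and the ring pointer is still at about (297,252). I'll press further in small steps, looking for the hub.

```bash
python3 -m inch '[-0.2,0,-0.2,0,0,-0.2,0,-0.4,0,0,-0.2,0,-0.4,0,0,-0.2,0,-0.4,0,0]' ; python3 f.py
```

```text
t: 13.2
tool_pos: [0.5038, 0.0721, 0.0969]
orientation: [-3.1, -0.508, -0.004]
force: [-0.9, 0.5, 9.4]
opening: 0.0233
gripper_force: 25.0
F [-1.5292 -0.2916  9.405 ] P [503.8062  72.094   96.8822] T [-0.0299  0.2708  0.0062] t 13.5 grip 25.002348124980927 open 23.234408572203176
```

```bash
python3 -m inch '[-0.2,0,0.15,0,0,-0.2,0,0.15,0,0,-0.2,0,0.15,2,0,-0.2,0,0.15,4,0,-0.2,0,0.15,6,0,-0.2,0,0.15,8,0,-0.2,0,0.15,8,0]' ; python3 f.py
```

```text
t: 14.08
tool_pos: [0.5039, 0.0719, 0.097]
orientation: [3.056, 0.727, 0.004]
force: [-0.0, -2.1, 7.6]
opening: 0.0234
gripper_force: 25.0
F [-0.0465 -1.3433  7.9528] P [503.8618  71.8946  97.0032] T [-0.2039 -0.0181  0.002 ] t 14.3833 grip 25.001404881477356 open 23.1697446559467
```

```bash
python3 -m inch '[0,-0.3,-0.05,4,0,0,-0.3,-0.05,8,0,0,-0.3,-0.05,12,0,0,-0.3,-0.05,16,0,0,-0.3,-0.05,16,0]' ; python3 f.py
python3 -m inch '[0,0,0,4,0,0,0,0,8,0,0,0,0,12,0,0,0,0,16,0,0,0,0,16,0]' ; python3 f.py
python3 - <<'E'
from meas import *
s,C,im,*_=meas()
print(R.from_rotvec(s["orientation"]).as_matrix()[:2,0])
k=cv2.resize(im[80:300,130:350],(550,550),interpolation=cv2.INTER_CUBIC)
cv2.imwrite("pics/w4.png",k)
E
```

```text
t: 14.8
tool_pos: [0.5042, 0.0715, 0.0971]
orientation: [2.924, 1.148, 0.005]
force: [0.1, -2.0, 6.8]
opening: 0.0233
gripper_force: 25.0
F [ 1.2501 -1.4493  7.6493] P [504.1393  71.4885  97.0621] T [-0.2697 -0.2133  0.0113] t 15.1 grip 25.001326203346252 open 23.258992652605446
t: 15.52
tool_pos: [0.5045, 0.0712, 0.0972]
orientation: [2.734, 1.543, 0.006]
force: [2.4, -1.9, 6.7]
opening: 0.0235
gripper_force: 25.0
F [ 2.5201 -2.8423  7.1389] P [504.4893  71.2108  97.19  ] T [-0.4972 -0.4592  0.0104] t 15.8167 grip 25.00172585248947 open 23.24419296284645
mark (array([297.3529, 193.5294]), np.int32(136), array([0.5377, 0.0728, 0.079 ]))
red (array([264.3012, 236.6867]), np.int32(83), array([0.5124, 0.0762, 0.123 ]))
red (array([271.8148, 224.1852]), np.int32(27), array([0.5193, 0.0802, 0.123 ]))Traceback (most recent call last):
  File "<stdin>", line 2, in <module>
  File "meas.py", line 16, in meas
    gr=blobs((g>r+40)&(g>b+30),.128,"g")[0];print("green",gr[1:])
       ~~~~~~~~~~~~~~~~~~~~~~~~~~~~~~~~~^^^
IndexError: list index out of range
```

```bash
sed -i 's/gr=blobs(.*$/gr=None/' meas.py; python3 - <<'E'
from meas import *
s,C,im,*_=meas()
k=cv2.resize(im[80:300,130:350],(550,550),interpolation=cv2.INTER_CUBIC)
cv2.imwrite("pics/w4.png",k)
print(s["tool_pos"])
E
```

```text
mark (array([297.4148, 193.5037]), np.int32(135), array([0.5377, 0.0728, 0.079 ]))
red (array([264.3125, 236.675 ]), np.int32(80), array([0.5124, 0.0762, 0.123 ]))
red (array([271.9032, 224.6452]), np.int32(31), array([0.5192, 0.0799, 0.123 ]))
[0.5045 0.0712 0.0972]
```

View pics/w4.png

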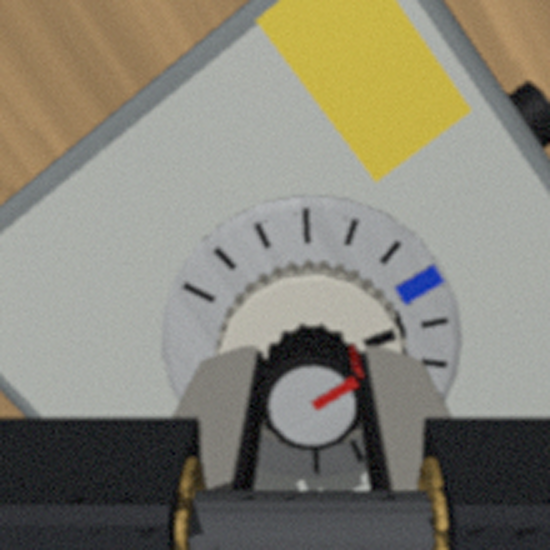

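The knob pointer direction (28.7° in the image) is parallel to the mark's long axis (28.8°), so the knob is set. I'll let it rise gently, then release.

```bash
python3 -m inch '[0.5,-0.6,1,0,0,0.5,-0.6,2,0,0,0.5,-0.6,3,0,0,0.5,-0.6,4,0,0,0.5,-0.6,5,0,0,0.5,-0.6,6,0,0,0.5,-0.6,7,0,0,0.5,-0.6,8,0,0,0.5,-0.6,8,0,0]' ; python3 f.py
```

```text
t: 16.67
tool_pos: [0.5045, 0.0711, 0.1049]
orientation: [2.739, 1.538, 0.005]
force: [1.1, -0.3, 5.6]
opening: 0.0233
gripper_force: 25.0
F [ 2.2656 -0.1901  5.2228] P [504.4926  71.153  104.8008] T [-0.0815 -0.3829 -0.0134] t 16.9667 grip 25.0010284781456 open 22.886124099735724
```

```bash
python3 -m inch '[0,0,0.5,0,28,0,0,0.5,0,36,0,0,0.5,0,50,0,0,0.5,0,50,0,0,0.5,0,50,0,0,20,0,50,0,0,50,-7,50,-10,0,80,-14,50,-20,0,110,-21,50,-30,0,130,-28,50]'
python3 -m inch '[0,-15,20,-7,50,0,-30,20,-14,20,0,-30,20,-21,0,0,-30,20,-28,0,0,-30,20,-28,0,0,-30,20,-28,0]'
python3 - <<'E'
from meas import *
s,C,im,*_=meas()
print(s["tool_pos"],s["opening"])
k=cv2.resize(im[60:260,130:400],None,fx=2.9,fy=2.9,interpolation=cv2.INTER_CUBIC)
cv2.imwrite("pics/w5.png",k)
E
```

```text
t: 17.8
tool_pos: [0.4735, 0.0706, 0.2365]
orientation: [3.032, 0.82, 0.004]
force: [1.2, -1.1, 0.6]
opening: 0.0467
gripper_force: 0.0
t: 18.3
tool_pos: [0.473, 0.0406, 0.2533]
orientation: [-3.14, -0.077, 0.001]
force: [-0.2, -0.3, -0.8]
opening: 0.0177
gripper_force: 0.0
mark (array([228.0588, 112.8039]), np.int32(51), array([0.5377, 0.0734, 0.079 ]))
red (array([224.1613, 140.1613]), np.int32(31), array([0.5119, 0.0729, 0.123 ]))
[0.473  0.0406 0.2533] 0.017735008466390773
```

View pics/w5.png

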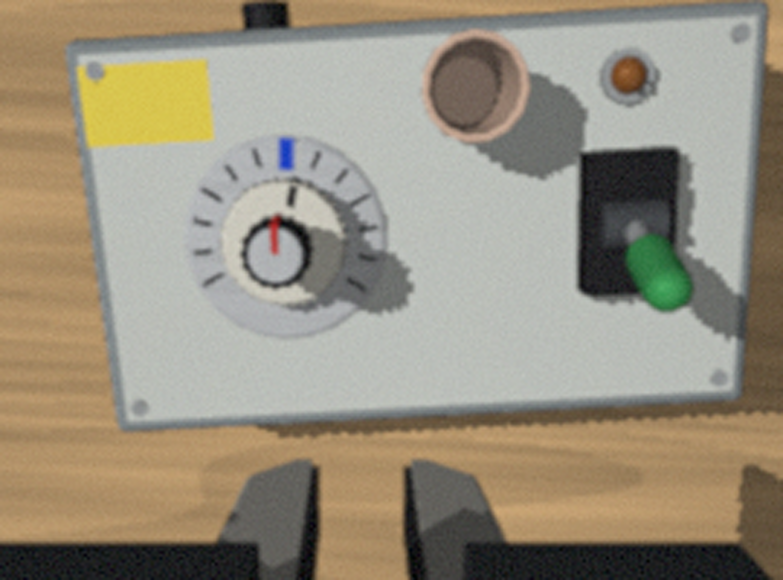

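The knob (up, pointer parallel to the blue mark) and the ring pointer (unmoved, about 12° clockwise of the mark) look right. The lever's round end is at crop (668,290), which is about (360,160) in the image.

```bash
python3 - <<'E'
from meas import *
s=robot.read_state();w=read_camera("wrist");C=cam(w,s)
print(s["tool_pos"],onz(C,(360.3,160),.131))
E
python3 -m inch '[0,-35,0,3,0,-5,-70,0,3,0,-5,-110,0,3,0,-5,-110,-35,3,0,-5,-110,-70,3,0,-5,-110,-105,3,0,-5,-110,-135,3,0,-5,-110,-135,3,0,-5,-110,-135,3,0]'
python3 - <<'E'
from meas import *
print(robot.read_state()["tool_pos"]);a=read_camera("side")["image"];b=read_camera("wrist")["image"]
cv2.imwrite("pics/s6.png",np.hstack([cv2.resize(a[120:260,170:310],(400,400)),cv2.resize(b[100:300,150:350],(400,400))]))
E
```

```text
[0.473  0.0407 0.2533] [ 0.4999 -0.0639  0.131 ]
t: 19.15
tool_pos: [0.4667, -0.0689, 0.1173]
orientation: [-3.136, -0.157, 0.006]
force: [0.4, 0.3, 0.7]
opening: 0.0004
gripper_force: 0.0
[ 0.4667 -0.0689  0.1173]
```

View pics/s6.png

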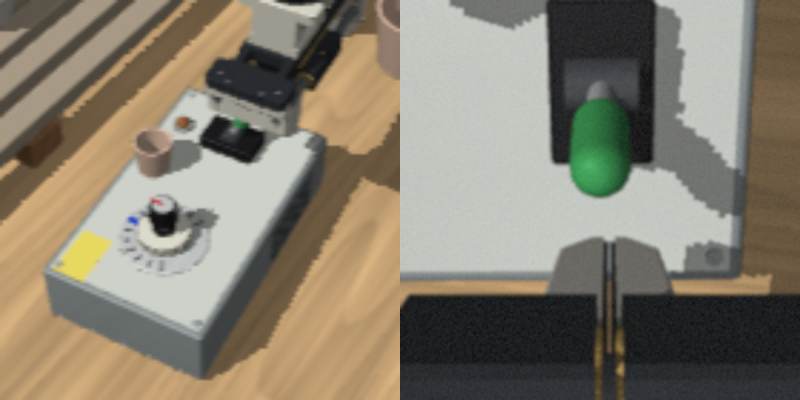

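The shut fingers stand in front of the lever and are centred on it (608 against 600 px). Now I push along the box's x.

```bash
python3 -m inch '[6,0.6,0,0,0,12,1.2,0,0,0,16,1.6,0,0,0,20,2,0,0,0,24,2.4,0,0,0,28,2.8,0,0,0,32,3.2,0,0,0,36,3.6,0,0,0,40,4,0,0,0,40,4,0,0,0]'
python3 -m inch '[2,0.2,0,0,0,4,0.4,0,0,0,4,0.4,0,0,0]'
```

```text
t: 20.08
tool_pos: [0.5089, -0.0653, 0.1185]
orientation: [-3.138, -0.154, -0.001]
force: [-0.4, 0.2, 0.1]
opening: 0.0004
gripper_force: 0.3
t: 20.33
tool_pos: [0.5124, -0.065, 0.1185]
orientation: [-3.138, -0.154, -0.0]
force: [-0.5, -0.2, 0.8]
opening: 0.0007
gripper_force: 0.6
```

```bash
python3 -m inch '[2,0.2,0,0,0,4,0.4,0,0,0,4,0.4,0,0,0]'
python3 - <<'E'
from meas import *
b=read_camera("wrist")["image"];a=read_camera("scene")["image"]
cv2.imwrite("pics/s7.png",np.hstack([cv2.resize(a[160:250,180:310],(400,277)),cv2.resize(b[100:300,150:350],(277,277))]))
E
```

```text
t: 20.58
tool_pos: [0.515, -0.0646, 0.1181]
orientation: [-3.138, -0.154, 0.005]
force: [-7.4, 0.0, 3.4]
opening: 0.0006
gripper_force: 4.3
```

View pics/s7.png

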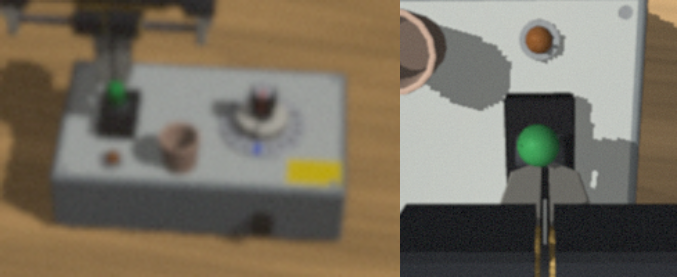

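The lever is over, at its stop (7.4 N at the expected position). I'll back off, lift clear and check everything.

```bash
python3 -m inch '[-15,-1.5,0,0,0,-40,-4,0,0,0,-40,-4,35,0,0,-40,-4,70,0,0,-40,20,105,0,0,-40,55,135,0,0,-40,90,135,0,0,-40,100,135,0,0,-40,100,135,0,0,-40,100,135,0,0]'
python3 - <<'E'
from meas import *
s,C,im,*_=meas()
print(s["tool_pos"],s["force"])
k=cv2.resize(im[60:260,130:400],None,fx=2.9,fy=2.9,interpolation=cv2.INTER_CUBIC)
cv2.imwrite("pics/w8.png",k)
E
```

```text
t: 21.52
tool_pos: [0.4762, 0.0356, 0.2531]
orientation: [3.137, 0.157, -0.0]
force: [0.0, 0.2, -1.0]
opening: 0.0007
gripper_force: 0.0
mark (array([226.5   , 113.7619]), np.int32(42), array([0.5379, 0.0733, 0.079 ]))
red (array([220.8214, 141.4643]), np.int32(28), array([0.5118, 0.0731, 0.123 ]))
[0.4762 0.0356 0.2531] [ 0.0426  0.2369 -0.9955]
```

View pics/w8.png

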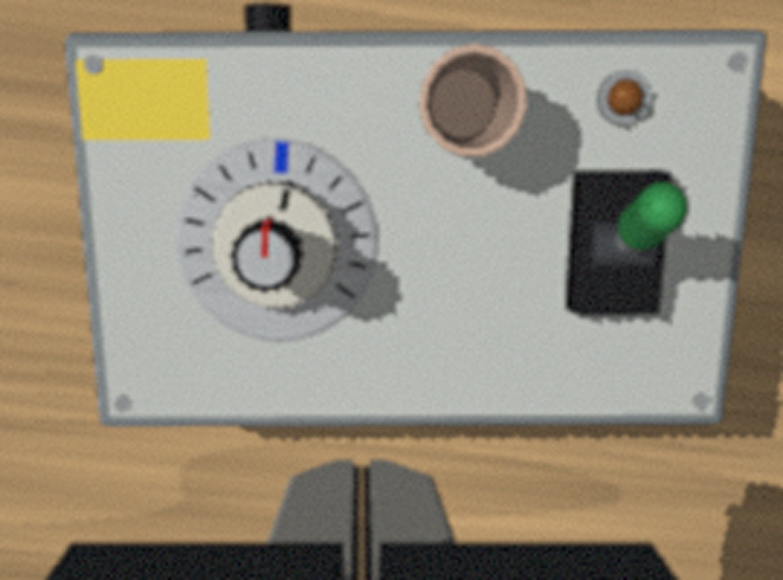

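The lever leans to the back (on), the knob is at the mark and the cup is in place. One last check compares the ring pointer's world position before and after.

```bash
python3 - <<'E'
from meas import *
w=read_camera("wrist")
def go(png,fx,off,box,st):
    im=cv2.imread(png);g=cv2.cvtColor(im,cv2.COLOR_BGR2GRAY).astype(float)
    x0,y0,x1,y1=box;sub=g[y0:y1,x0:x1];wt=np.clip(130-sub,0,None)
    ys,xs=np.mgrid[y0:y1,x0:x1];P=np.stack([xs[wt>0],ys[wt>0]],1).astype(float)
    C=cam(w,st);Q=np.array([onz(C,((p[0]+.5)/fx-.5+off[0],(p[1]+.5)/fx-.5+off[1]),.091)[:2] for p in P])
    W=wt[wt>0];m=(Q*W[:,None]).sum(0)/W.sum();V=np.cov(Q.T,aweights=W);v=np.linalg.eigh(V)[1][:,1];v*=np.sign(v[0])
    ax=np.array([.5045,.0718]);d=m-ax
    print(png,m,"line",np.degrees(np.arctan2(v[1],v[0])),"radial",np.degrees(np.arctan2(d[1],d[0])),np.linalg.norm(d))
D=lambda p,o:dict(tool_pos=np.array(p),orientation=np.array(o))
go("pics/crop1.png",4,(205,95),(216,110,246,142),D([.47136,.06258,.27033],R.from_matrix([[.946708,.322092,-.00081],[.322092,-.946708,-.00018],[-.000826,-.000089,-1]]).as_rotvec()))
go("pics/w5.png",2.9,(130,60),(282,183,302,211),D([.473,.0406,.2533],[-3.14,-.077,.001]))
go("pics/w8.png",2.9,(130,60),(275,188,296,214),robot.read_state())
E
```

```text
pics/crop1.png [0.5231 0.0704] line -13.393274435619901 radial -4.216738853519543 0.018603693732390843
pics/w5.png [0.5226 0.0698] line -10.83006233635288 radial -6.246457101533363 0.018231238150434557
pics/w8.png [0.5225 0.0684] line -10.18350277360597 radial -10.674866266634517 0.018339956873886887
```

```bash
python3 -c "
from plant import job
print(job.close_job())"
```

```text
the job is handed in; nothing more can be done
None
```

The temperature knob is back at the blue mark, up and released, the green switch is flipped on, and I handed the job in at about 22 s; the hours ring shows no shift beyond the few degrees I could measure.

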